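# Lay up a cribbing block in the corner jig and hold the top slat to the fence for screwing

## Robot

A 6-joint arm with a two-finger parallel gripper is mounted at the origin on the work surface. World frame = base frame: x ahead of the robot, y to its left, z up, the work surface at z = 0. Lengths are in m, angles in rad, forces in N, time in s.
With the tool pointing down it reaches from about 0.325 to 0.9 m from the base axis. Payload 6.1 kg.
Tool frame: the origin (TCP) lies midway between the tips of the shut fingers; the grasp point (between the pads) lies 19 mm behind it; z points along the fingers, y is the line along which they close (so a half turn about z gives the same grasp; the last joint's range is limited). The gripper opens to 85 mm and grips with 20 to 120 N. Pads are 22 mm wide; open, the fingers measure 114 mm over their backs; the gripper's body (76 mm by 85 mm) begins 54 mm behind the grasp point. The pads swing forward as they close: fully open they stand 13 mm farther back than shut.
Start: joints at [-1.305, 0.22, 1.526, -0, 1.395, -0.126], TCP at [0.239, -0.578, 0.206] pointing down, gripper open.
Joint ranges: [-2.98, 2.98], [-0.91, 2.08], [0.09, 2.57], [-1.24, 4.39], [0.2, 2.65], [-2.68, 2.68]. Speed limits (rad/s): [2.57, 2.57, 3.01, 3.14, 3.14, 3.14].

## Interface

Orientations are given as a unit quaternion [w, x, y, z].
In Python, from rig import get_state, grab_frame, get_calibration, finish_job, cut_out gives the robot as it stands. The module is installed in compiled form; this text tells all that it offers.
- The arm moves only by the shell command python3 -m jog 'ROWS' [OPENING]. ROWS is JSON, a list of rows, each a list of 6 numbers: the shift along the tool's x, y, z normalised to -1 to 1, where 1 is 100 mm, then the turn, a rotation vector about the tool's x, y, z normalised to -1 to 1, where 1 is 120 degrees. A call has 1 to 20 rows; each row shifts and turns the commanded pose from where the row before left it, along the tool's axes as they then stand; what a row does not reach is not made up. A row lasts 1/10 s, in which the tool goes at most 50 mm and 8.59 degrees, less where a joint would pass 70% of its speed; a pose out of reach is approached as far as the arm can. A call with a number of a shift or a turn outside -1 to 1 is refused whole. A call with a gripper value outside its range is refused whole. OPENING is the opening, from 0 (shut) to 1 (fully open), set as the call begins (- or left out, the last holds). The fingers move at their own pace and stop on an object; the grip force is fixed at half the most. Time passes only in rows, so rows that do not move let the fingers close. It gives the time, the measured TCP pose, the force, the opening and the grip force at its end, in the units of the state.
- get_state(): the state, without advancing time (a new reading comes with each control period).
- grab_frame(name): name is "side" or "top"; returns the picture (384x512x3 uint8, red, green, blue); there is no depth.
- get_calibration(name): a dict with "mtx" (3x3 intrinsics, pixels), "cam_to_world" (4x4, takes a point from camera to world coordinates). Camera axes: x right, y up, looking along -z (the intrinsics and any distortion apply to the point x, -y, -z); pixel columns grow to the right and rows downward; lengths in m; the calibration is good to about 2 mm. A picture is of the moment at which its call begins. get_calibration takes no time and is no camera call.
- finish_job(): hands the job in; it is judged then, once.
Trained networks look in the newest picture that a camera, given by its name, has taken for a name from the list of things; names that differ only in an ending like _2 or _b are one class to them, and where a whole thing is asked for, a point or a joint stands for the part that bears it (a point fixed in the world has none). Each returns a list of dicts, best first, with "score" (0 to 1); they miss things now and then, are a little off and sometimes report something else, mostly with a low value. They report only what shows in the picture. A call takes as long as a camera call. They do not tell look-alikes from the thing itself.
- cut_out(camera, thing): "region" (384x512 bool, what is visible of it) and "location" ([row, column] in pixels, amid what is visible of it).
The state is a dict: "clock": time; "q": joint angles; "joint_velocities": joint speeds; "joint_efforts": joint torques, N m; "ee_pos": TCP position; "orientation": TCP orientation; "force": force on the tool from outside, world axes, zero at the start; "moment": the same for the moment, N m; "width": opening from 0.0 (shut) to 1.0 (fully open); "grasp_force": force on a finger pad.
Only numpy, scipy, OpenCV 4.12 (cv2) and the standard library are available. Lean on these libraries where they do the work, as an engineer would, in place of code of your own. Each camera call takes 0.05 s, during which the arm holds its last target. There are 200 camera calls.

## Task

Carry on the half-built cribbing block in the corner jig: lay one of the two loose full-length slats flat in the empty place of its second layer, level with the block's sides, and let it go, then lay the other across on top to begin the third layer, over the bottom slat that is away from the short side stop. Push that top slat endwise against the long fence with a steady push of about 10 N (no less than 4, no more than 20) so that I can drive its screws: keep it there for at least 1.5 seconds and finish the program still holding and pushing it, without letting go. Do not shift the block in the jig, never ram the fence, and leave the short offcut and everything else on the bench where it is.

Things in the scene. Friction and masses are not known exactly. Their poses are not given: they have to be found in the camera images.
- jig: corner jig screwed down to the bench: grey-faced base board 240 x 240 mm, 18 mm thick, with a long fence and a short side stop standing on it. Origin: centre of the board's underside, on the bench top. Its x axis points to the long fence, its y axis to the side of the short stop, z up. Does not move.
- fence: the jig's long fence of dark hardwood on the board's +x edge: 22.5 mm thick, 240 mm long along the jig's y, 65 mm high (top 83 mm above the bench), rigid. Origin: centre of its underside, on the board, 108.75 mm along the jig's x; axes as the jig's. Its working face looks to the jig's -x, 11.25 mm before this origin (97.5 mm along the jig's x).
- stop: the short dark hardwood side stop of the jig on the board's +y side near the fence: 60 mm long along x, 19.5 mm thick, 50 mm high. Origin: centre of its underside, on top of the board, at x 67.5, y 110.25 mm in the jig; working face at y 100.5 mm.
- crib: half-built cribbing block of pale softwood slats (160 x 40 x 20 mm) screwed together, 160 x 160 mm in plan, 0.2 kg, loose on the jig's board in its corner, 0.5 mm clear of fence and stop. Origin: centre of its underside, 18 mm above the bench; axes as the jig's. First layer (z 0 to 20 mm): slats along x at y = -60 and +60 mm. Second layer (z 20 to 40): one slat along y at x = +60 mm.
- crib_gap (a point): the empty place in the block's second layer: where the centre of the underside of its missing slat belongs (x -60, y 0, z 20 mm in the block); that slat lies along the block's y.
- crib_third (a point): the place of the first slat of the third layer: where the centre of its underside belongs (x 0, y -60, z 40 mm in the block); that slat lies along the block's x, resting on both second-layer slats; with its far end on the fence its centre is 0.5 mm beyond this point. Pressing it down as well makes the block take part of the push by friction.
- slat_a: a loose full-length slat of pale softwood, 160 x 40 x 20 mm, about 65 g, lying flat on the bench; two small dark pilot holes in its top face. Origin: centre of its underside; x along its length, y across its width, z up. Either slat may be used for either layer.
- slat_b: the other loose full-length slat, identical to slat_a in size, mass and axes.
- offcut: a short offcut of the same wood, 90 x 40 x 20 mm, lying flat; not to be used. The two slats and it lie in three spots beside the jig, which is where varies. Origin: centre of its underside, x along its length.
- drill: cordless drill lying on its side, about 240 x 210 x 66 mm, 1.2 kg; leave alone. Origin: under its barrel.
- spray: standing spray can, 66 mm across, 200 mm high; leave alone. Origin: centre of its underside.
- screwdriver: screwdriver with an orange handle, lying; leave alone. Origin: under it.
- pliers: pliers with red grips, lying, about 175 x 72 x 12 mm; leave alone. Origin: under their pivot.
- torch: black torch standing on its tail, 44 mm across, 155 mm high; leave alone. Origin: centre of its underside.
- tape: black tape measure, 72 x 42 x 62 mm; leave alone. Origin: centre of its underside.
- screw_tub: open grey tub of brass screws, 110 x 85 x 38 mm; leave alone. Origin: centre of its underside.
Things that resemble listed ones, but are neither listed nor needed, are in the scene too. Leave any pink look-alike of the slat_b alone. What is shaped like the slat_a but turquoise is not meant.

How it is judged:
On the way, in this order (a step that is already met when the one before it is completed fails the run):
1. a full-length slat lies in the empty place of the second layer, let go (((x of slat_a in the frame of crib between -0.069 and -0.051 m and y of slat_a in the frame of crib between -0.009 and 0.009 m and z of slat_a in the frame of crib between 0.016 and 0.024 m and angle between the x axis of slat_a and the y axis of crib, either way round below 0.08 rad and contact force between the fingers and slat_a below 0.2 N) or (x of slat_b in the frame of crib between -0.069 and -0.051 m and y of slat_b in the frame of crib between -0.009 and 0.009 m and z of slat_b in the frame of crib between 0.016 and 0.024 m and angle between the x axis of slat_b and the y axis of crib, either way round below 0.08 rad and contact force between the fingers and slat_b below 0.2 N))), for 0.3 s.
2. the other slat lies across on top and is pressed endwise against the long fence with 4 to 20 N for 1.5 s (((x of slat_a in the frame of crib between -0.069 and -0.051 m and y of slat_a in the frame of crib between -0.009 and 0.009 m and z of slat_a in the frame of crib between 0.016 and 0.024 m and angle between the x axis of slat_a and the y axis of crib, either way round below 0.08 rad and contact force between the fingers and slat_a below 0.2 N and x of slat_b in the frame of crib between -0.009 and 0.009 m and y of slat_b in the frame of crib between -0.07 and -0.05 m and z of slat_b in the frame of crib between 0.036 and 0.044 m and angle between the x axis of slat_b and the x axis of jig, either way round below 0.08 rad and contact force between slat_b and fence between 4 and 20 N and contact force between the fingers and slat_b above 1 N) or (x of slat_b in the frame of crib between -0.069 and -0.051 m and y of slat_b in the frame of crib between -0.009 and 0.009 m and z of slat_b in the frame of crib between 0.016 and 0.024 m and angle between the x axis of slat_b and the y axis of crib, either way round below 0.08 rad and contact force between the fingers and slat_b below 0.2 N and x of slat_a in the frame of crib between -0.009 and 0.009 m and y of slat_a in the frame of crib between -0.07 and -0.05 m and z of slat_a in the frame of crib between 0.036 and 0.044 m and angle between the x axis of slat_a and the x axis of jig, either way round below 0.08 rad and contact force between slat_a and fence between 4 and 20 N and contact force between the fingers and slat_a above 1 N))), for 1.5 s.
At the end, for the whole second after the job is handed in: One slat lies untouched in the second layer's gap, the other in the third layer over the open-side bottom slat (each within 9 mm, 4 mm in height, 4.5 degrees; 10 mm across for the upper), still pressed on the fence by 4 to 20 N; the block within 10 mm of its start (((x of slat_a in the frame of crib between -0.069 and -0.051 m and y of slat_a in the frame of crib between -0.009 and 0.009 m and z of slat_a in the frame of crib between 0.016 and 0.024 m and angle between the x axis of slat_a and the y axis of crib, either way round below 0.08 rad and contact force between the fingers and slat_a below 0.2 N and x of slat_b in the frame of crib between -0.009 and 0.009 m and y of slat_b in the frame of crib between -0.07 and -0.05 m and z of slat_b in the frame of crib between 0.036 and 0.044 m and angle between the x axis of slat_b and the x axis of jig, either way round below 0.08 rad and contact force between slat_b and fence between 4 and 20 N and contact force between the fingers and slat_b above 1 N) or (x of slat_b in the frame of crib between -0.069 and -0.051 m and y of slat_b in the frame of crib between -0.009 and 0.009 m and z of slat_b in the frame of crib between 0.016 and 0.024 m and angle between the x axis of slat_b and the y axis of crib, either way round below 0.08 rad and contact force between the fingers and slat_b below 0.2 N and x of slat_a in the frame of crib between -0.009 and 0.009 m and y of slat_a in the frame of crib between -0.07 and -0.05 m and z of slat_a in the frame of crib between 0.036 and 0.044 m and angle between the x axis of slat_a and the x axis of jig, either way round below 0.08 rad and contact force between slat_a and fence between 4 and 20 N and contact force between the fingers and slat_a above 1 N)) and distance of crib from where it was at the start of the episode below 0.01 m); the arm keeps its last pose, push and grip.
It fails at once if the fence or the side stop is rammed (more than 50 N) (contact force between any of fence, stop and anything else above 50 N).
It fails at once if the block is shoved more than 25 mm out of its place in the jig (distance of crib from where it was at the start of the episode above 0.025 m).
It fails at once if the offcut or another thing on the bench is moved more than 30 mm (distance of any of offcut, drill, spray, screwdriver, pliers, torch, tape, screw_tub from where it was at the start of the episode above 0.03 m).
It also fails if it takes over 64 s, if anything falls off the work surface, if the arm or the gripper's body presses on something with over 40 N, if the wrist force passes 120 N, or if a joint passes its speed limit or range.

## Working session

There is one attempt and no reset: what is moved stays moved. The work goes in short steps, Python scripts to look and compute and a shell command to move; the robot and the scene stay as the last step left them, time stands still between calls to the robot, and variables do not carry over. Pictures are saved under pics/ and viewed, at most 10 in all, crops included, and the job is handed in when it is done.

```bash
mkdir -p pics; cat > h.py <<'E'
import numpy as np, cv2
from rig import *
def pix2w(cam,uv,z):
    c=get_calibration(cam);K=np.array(c["mtx"]);T=np.array(c["cam_to_world"])
    uv=np.atleast_2d(uv).astype(float)
    d=np.c_[uv,np.ones(len(uv))]@np.linalg.inv(K).T
    d=(d*[1,-1,-1])@T[:3,:3].T;o=T[:3,3]
    return o+d*((z-o[2])/d[:,2])[:,None]
def w2pix(cam,P):
    c=get_calibration(cam);K=np.array(c["mtx"]);T=np.array(c["cam_to_world"])
    p=(np.atleast_2d(P)-T[:3,3])@T[:3,:3]*[1,-1,-1]
    p=p@K.T;return p[:,:2]/p[:,2:]
def shot(cam,name):
    f=grab_frame(cam);cv2.imwrite(f"pics/{name}.png",f[:,:,::-1]);return f
def rect(m):
    c=max(cv2.findContours(m.astype(np.uint8),cv2.RETR_EXTERNAL,cv2.CHAIN_APPROX_NONE)[0],key=cv2.contourArea)
    return cv2.boxPoints(cv2.minAreaRect(c))
E
python3 - <<'E'
from h import *
a=shot("top","t0");b=shot("side","s0")
for c in("top","side"):
    k=get_calibration(c);print(c,k.keys(),np.round(k["mtx"],1).tolist(),np.round(k["cam_to_world"],3).tolist())
    for n in("slat_a","offcut","crib","jig","fence","stop"):
        for r in cut_out(c,n):print(c,n,round(r["score"],2),np.round(r["location"]),r["region"].sum(),np.round(rect(r["region"])).tolist())
print(get_state())
cv2.imwrite("pics/both.png",np.vstack([cv2.resize(a,(800,600))])[:,:,::-1])
E
```

```text
top dict_keys(['mtx', 'cam_to_world']) [[422.6, 0.0, 256.6], [0.0, 422.6, 189.0], [0.0, 0.0, 1.0]] [[0.006, 0.982, -0.191, 0.258], [-1.0, 0.009, 0.013, 0.064], [0.014, 0.19, 0.982, 1.591], [0.0, 0.0, 0.0, 1.0]]
top slat_a 0.94 [198. 188.] 447 [[162.0, 199.0], [165.0, 189.0], [206.0, 198.0], [204.0, 209.0]]
top slat_a 0.78 [225. 349.] 515 [[328.0, 225.0], [330.0, 213.0], [374.0, 220.0], [372.0, 232.0]]
top slat_a 0.62 [246. 172.] 504 [[148.0, 243.0], [192.0, 236.0], [194.0, 248.0], [150.0, 255.0]]
top slat_a 0.58 [272. 363.] 594 [[344.0, 250.0], [356.0, 244.0], [376.0, 286.0], [364.0, 292.0]]
top offcut 0.6 [187. 351.] 276 [[336.0, 189.0], [338.0, 178.0], [363.0, 183.0], [361.0, 194.0]]
top crib 0.69 [179. 243.] 1093 [[224.0, 174.0], [265.0, 163.0], [277.0, 205.0], [236.0, 217.0]]
top crib 0.63 [131. 327.] 566 [[309.0, 143.0], [325.0, 112.0], [341.0, 120.0], [325.0, 151.0]]
top crib 0.55 [165. 378.] 121 [[363.0, 163.0], [386.0, 153.0], [390.0, 162.0], [367.0, 172.0]]
top jig 0.84 [194. 260.] 2942 [[217.0, 169.0], [279.0, 151.0], [298.0, 215.0], [236.0, 233.0]]
top fence 0.9 [162. 253.
[... 1664 characters left out ...]
array([-1.30508900e+00,  2.20312902e-01,  1.52648271e+00,  4.52302531e-05,
        1.39472778e+00, -1.26088484e-01]), 'joint_velocities': array([-7.75831296e-05, -4.22403181e-04, -6.94389309e-04,  3.67449792e-04,
        1.43654458e-03, -8.91246048e-05]), 'joint_efforts': array([ 1.11011039e-03, -4.96683097e+01, -3.89644003e+01,  5.01293744e-05,
        5.50785444e-04,  8.35810226e-06]), 'ee_pos': array([ 0.23867409, -0.57763529,  0.20626281]), 'orientation': array([3.29935431e-05, 9.80874060e-01, 1.94643460e-01, 2.46270060e-05]), 'force': array([-0.44240278,  0.65898202, -0.14904903]), 'moment': array([-0.05294174, -0.01546397,  0.00468892]), 'grasp_force': 0.0, 'width': 1.0010949877893995}
```

View pics/both.png

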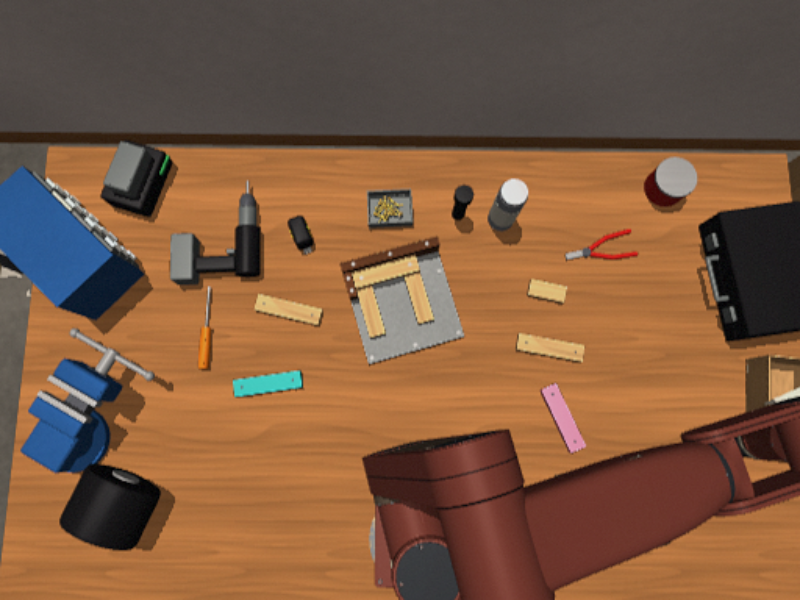

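View pics/s0.png

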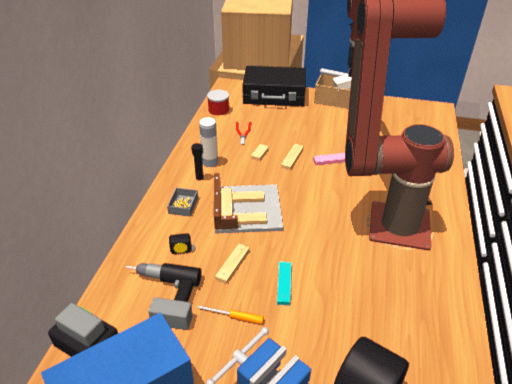

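The top picture shows the plain slats near (188,198) and (349,225), the offcut at (351,187) and the jig at about (260,194). The turquoise (170,246) and pink (360,267) pieces are look-alikes. Next I'll fit box models to the masks in both cameras.

```bash
cat >> h.py <<'E'
from scipy.optimize import minimize
S=8
def render(cam,boxes,p):
    m=np.zeros((384*S//1,512*S),np.uint8) if False else None
    c,s=np.cos(p[2]),np.sin(p[2]);polys=[]
    for (x0,x1,y0,y1,z0,z1) in boxes:
        P=np.array([[x,y,z] for x in(x0,x1) for y in(y0,y1) for z in(z0,z1)])
        W=np.c_[p[0]+c*P[:,0]-s*P[:,1],p[1]+s*P[:,0]+c*P[:,1],P[:,2]]
        polys.append(cv2.convexHull(w2pix(cam,W).astype(np.float32))[:,0])
    return polys
def fit(regs,boxes,p0):
    crops={}
    for cam,r in regs.items():
        ys,xs=np.where(r);y0,y1,x0,x1=ys.min()-12,ys.max()+13,xs.min()-12,xs.max()+13
        crops[cam]=(x0,y0,r[y0:y1,x0:x1].astype(float))
    def cost(p):
        t=0
        for cam,(x0,y0,r) in crops.items():
            m=np.zeros((r.shape[0]*S,r.shape[1]*S),np.uint8)
            for q in render(cam,boxes,p):
                cv2.fillConvexPoly(m,np.round((q-[x0,y0]+.5)*S-.5).astype(np.int32),1)
            m=cv2.resize(m.astype(float),r.shape[::-1],interpolation=cv2.INTER_AREA)
            t+=((m-r)**2).sum()/r.sum()
        return t
    best=None
    for dy in(-.15,0,.15):
        x0=np.array(p0)+[0,0,dy]
        sim=np.vstack([x0]+[x0+d for d in np.diag([.015,.015,.15])])
        o=minimize(cost,x0,method="Nelder-Mead",options=dict(initial_simplex=sim,xatol=1e-4,fatol=1e-4))
        if best is None or o.fun<best.fun:best=o
    return best.x,best.fun
SL=[(-.08,.08,-.02,.02,0,.02)]
JIG=[(-.12,.12,-.12,.12,0,.018),(.0975,.12,-.12,.12,.018,.083),(.0375,.0975,.1005,.12,.018,.068)]
def near(cam,name,rc,R=14):
    l=[r for r in cut_out(cam,name) if np.hypot(*(np.array(r["location"])-rc))<R]
    return l[0]["region"] if l else None
E
python3 - <<'E'
from h import *
grab_frame("top");grab_frame("side")
for n,cls,tc,sc,yaw in(("L","slat_a",(198,188),(262,233),1.35),("R","slat_a",(225,349),(155,292),1.4)):
    T=near("top",cls,tc);Z=near("side",cls,sc)
    p0=[*pix2w("top",[tc[1],tc[0]],.02)[0,:2],yaw]
    for regs in({"top":T},{"side":Z},{"top":T,"side":Z}):
        x,f=fit(regs,SL,p0);print(n,list(regs),np.round(x,4),round(f,3))
J=None
for n,c in(("jig",(194,260)),("crib",(179,243)),("fence",(162,253)),("stop",(182,224))):
    r=near("top",n,c);J=r if J is None else J|r
JS=[r["region"] for r in cut_out("side","jig") if r["region"].sum()>1800]
JS=JS[0] if JS else None
p0=[*pix2w("top",[258,194],.018)[0,:2],.25]
clo=lambda m:cv2.morphologyEx(m.astype(np.uint8),cv2.MORPH_CLOSE,np.ones((5,5)))>0
R={"top":clo(J)}
if JS is not None:
    for n,c in(("crib",(199,248)),("fence",(200,214)),("stop",(223,226))):
        r=near("side",n,c)
        if r is not None:JS=JS|r
    x,f=fit({"side":clo(JS)},JIG,p0);print("jig side",np.round(x,4),f)
x,f=fit(R,JIG,p0);print("jig top",np.round(x,4),f)
if JS is not None:
    R["side"]=clo(JS);x,f=fit(R,JIG,p0);print("jig both",np.round(x,4),f)
# overlay
c,s=np.cos(x[2]),np.sin(x[2])
v=[]
for cam,(u0,v0,w,h) in(("top",(140,130,260,130)),("side",(190,125,160,170))):
    im=grab_frame(cam)[v0:v0+h,u0:u0+w,::-1];k=800/260 if cam=="top" else 2.4
    k=3 if cam=="top" else 2
    im=cv2.resize(im,None,fx=k,fy=k,interpolation=cv2.INTER_CUBIC)
    cr=x.copy();cr[:2]+=[c*.017-s*.02,s*.017+c*.02]
    CR=[(-.08,.08,-.08,-.04,.018,.038),(-.08,.08,.04,.08,.018,.038),(.04,.08,-.08,.08,.038,.058)]
    for pp,b,col in((x,JIG,(255,0,0)),(cr,CR,(0,0,255))):
        for q in render(cam,b,pp):cv2.polylines(im,[np.round((q-[u0,v0]+.5)*k).astype(int)],True,col,1)
    v.append(im)
W=max(i.shape[1] for i in v)
v=[cv2.copyMakeBorder(i,0,0,0,W-i.shape[1],cv2.BORDER_CONSTANT) for i in v]
cv2.imwrite("pics/ov.png",v[0]);cv2.imwrite("pics/ov2.png",v[1])
E
```

```text
L ['top'] [0.5269 0.3171 1.349 ] 0.035
L ['side'] [0.5257 0.3184 1.3569] 0.038
L ['top', 'side'] [0.5262 0.318  1.3457] 0.085
R ['top'] [ 0.4389 -0.313   1.382 ] 0.108
R ['side'] [ 0.4387 -0.3147  1.3945] 0.041
R ['top', 'side'] [ 0.4387 -0.3147  1.3948] 0.15Traceback (most recent call last):
  File "<stdin>", line 10, in <module>
TypeError: unsupported operand type(s) for |: 'bool' and 'NoneType'
```

```bash
cat > jig.py <<'E'
from h import *
grab_frame("top");grab_frame("side")
clo=lambda m:cv2.morphologyEx(m.astype(np.uint8),cv2.MORPH_CLOSE,np.ones((5,5)))>0
def uni(cam,l,R=14):
    J=np.zeros((384,512),bool)
    for n,c in l:
        r=near(cam,n,c,R)
        if r is not None:J|=r
        else:print("miss",cam,n)
    return clo(J)
RT=uni("top",(("jig",(194,260)),("crib",(179,243)),("fence",(162,253)),("stop",(182,224))))
RS=uni("side",(("jig",(210,250)),("crib",(199,248)),("fence",(200,214)),("stop",(223,226))))
for r in cut_out("side","jig")+cut_out("side","offcut"):
    if 1800<r["region"].sum()<2600: RS=clo(RS|r["region"])
p0=[*pix2w("top",[258,194],.018)[0,:2],.25]
for R in({"side":RS},{"top":RT},{"top":RT,"side":RS}):
    x,f=fit(R,JIG,p0);print("jig",list(R),np.round(x,4),round(f,3))
c,s=np.cos(x[2]),np.sin(x[2])
v=[]
for cam,(u0,v0,w,h) in(("top",(205,140,105,100)),("side",(200,160,95,85))):
    im=grab_frame(cam)[v0:v0+h,u0:u0+w,::-1];k=4
    im=cv2.resize(im,None,fx=k,fy=k,interpolation=cv2.INTER_CUBIC)
    cr=x.copy();cr[:2]+=[c*.017-s*.02,s*.017+c*.02]
    CR=[(-.08,.08,-.08,-.04,.018,.038),(-.08,.08,.04,.08,.018,.038),(.04,.08,-.08,.08,.038,.058)]
    for pp,b,col in((x,JIG,(255,0,0)),(cr,CR,(0,0,255))):
        for q in render(cam,b,pp):cv2.polylines(im,[np.round((q-[u0,v0]+.5)*k).astype(int)],True,col,1)
    v.append(cv2.copyMakeBorder(im,0,400-im.shape[0],0,0,cv2.BORDER_CONSTANT))
cv2.imwrite("pics/ov.png",np.hstack(v))
E
python3 jig.py
```

```text
jig ['side'] [0.5461 0.039  0.2963] 0.03
jig ['top'] [0.5461 0.0422 0.3001] 0.017Traceback (most recent call last):
  File "jig.py", line 17, in <module>
    x,f=fit(R,JIG,p0);print("jig",list(R),np.round(x,4),round(f,3))
        ~~~^^^^^^^^^^
  File "h.py", line 46, in fit
    o=minimize(cost,x0,method="Nelder-Mead",options=dict(initial_simplex=sim,xatol=1e-4,fatol=1e-4))
    res = _minimize_neldermead(fun, x0, args, callback, bounds=bounds,
                               **options)
    fxr = func(xr)
    fx = function(np.copy(x), *(wrapper_args + args))
  File "h.py", line 37, in cost
    for q in render(cam,boxes,p):
             ~~~~~~^^^^^^^^^^^^^
  File "h.py", line 26, in render
    polys.append(cv2.convexHull(w2pix(cam,W).astype(np.float32))[:,0])
                                ~~~~~^^^^^^^
  File "h.py", line 10, in w2pix
    c=get_calibration(cam);K=np.array(c["mtx"]);T=np.array(c["cam_to_world"])
ValueError: time passes only in moves, steps and waits
```

```bash
python3 -m jog '[[0,0,0.1,0,0,-0.068],[0,0,0.1,0,0,-0.068],[0,0,0.1,0,0,-0.068],[0,0,0.1,0,0,-0.068],[0,0,0.1,0,0,-0.068],[0,0,0.1,0,0,-0.068],[0,0,0.1,0,0,-0.068],[0.369,0.186,0,0,0,0],[0.369,0.186,0,0,0,0],[0.369,0.186,0,0,0,0],[0.369,0.186,0,0,0,0],[0.369,0.186,0,0,0,0],[0.369,0.186,0,0,0,0],[0.369,0.186,0,0,0,0],[0.369,0.186,0,0,0,0],[0,0,0,0,0,0],[0,0,0,0,0,0]]'
sed -i 's/^def pix2w/CAL={}\n_gc=get_calibration\ndef get_calibration(c):\n    if c not in CAL:CAL[c]=_gc(c)\n    return CAL[c]\ndef togo(x,y,z,yaw):\n    s=get_state();w,a,b,d=s["orientation"];from scipy.spatial.transform import Rotation as Ro\n    R=Ro.from_quat([a,b,d,w]).as_matrix();cy=np.arctan2(R[1,0],R[0,0]);e=(yaw-cy+np.pi\/2)%np.pi-np.pi\/2\n    t=cy+e;dx,dy,dz=np.array([x,y,z])-s["ee_pos"]\n    print("clock",s["clock"],"tilt",R[2].round(4),"turn rows of z total",round(-np.degrees(e)\/120,4),"then shift",np.round(np.array([np.cos(t)*dx+np.sin(t)*dy,np.sin(t)*dx-np.cos(t)*dy,-dz])*10,3),"F",s["force"].round(2),"w",round(s["width"],3),"g",s["grasp_force"])\ndef pix2w/' h.py
python3 jig.py; python3 -c "
from h import *
togo(.4387,-.3142,0,1.388)"
```

```text
clock: 3.5
ee_pos: [0.4389, -0.3137, 0.1364]
orientation: [0.0, 0.768, 0.641, -0.0]
force: [-0.3, -0.4, 0.8]
width: 0.999
grasp_force: 0.0
miss top stop
jig ['side'] [0.5456 0.0395 0.2914] 0.018
jig ['top'] [0.5463 0.0412 0.2842] 0.01
jig ['top', 'side'] [0.546  0.0407 0.2902] 0.031
clock 4.2 tilt [ 1.e-04 -1.e-04 -1.e+00] turn rows of z total 0.0003 then shift [1.000e-03 3.000e-03 1.362e+00] F [-0.39 -0.39 -0.03] w 1.005 g 0.0
```

View pics/ov.png

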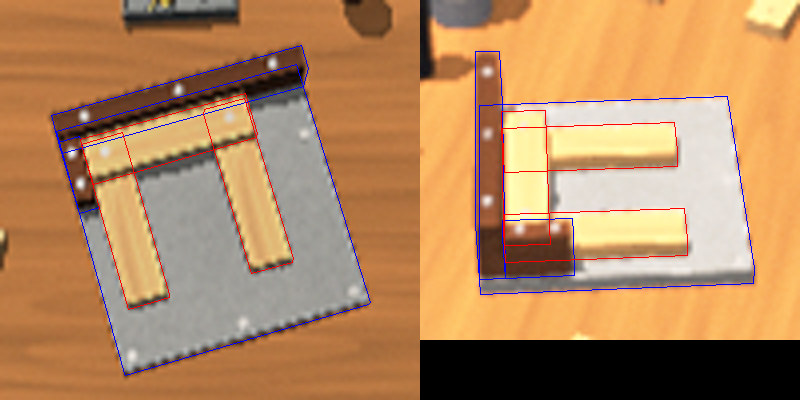

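The overlay fits in both cameras: jig at (0.546, 0.041), yaw 0.290. I'll descend and grip the right-hand slat.

```bash
python3 -m jog '[[0,0,0.3,0,0,0],[0,0,0.3,0,0,0],[0,0,0.3,0,0,0],[0,0,0.2,0,0,0],[0,0,0.15,0,0,0],[0,0,0.1,0,0,0],[0,0,0.01,0,0,0],[0,0,0,0,0,0]]'; python3 -m jog '[[0,0,0,0,0,0],[0,0,0,0,0,0],[0,0,0,0,0,0],[0,0,0,0,0,0],[0,0,0,0,0,0],[0,0,0,0,0,0],[0,0,0,0,0,0]]' 0.1
```

```text
clock: 5.0
ee_pos: [0.4389, -0.3146, 0.0008]
orientation: [0.0, 0.768, 0.64, 0.0]
force: [0.7, 0.7, 0.5]
width: 0.999
grasp_force: 0.0
clock: 5.7
ee_pos: [0.4384, -0.3142, 0.0002]
orientation: [-0.0, 0.768, 0.64, -0.0]
force: [-0.5, -0.0, 0.5]
width: 0.106
grasp_force: 0.0
```

```bash
python3 -c "
from h import *
t=grab_frame('top');s=grab_frame('side')
a=cv2.resize(t[190:270,310:400],None,fx=4.4,fy=4.4,interpolation=cv2.INTER_CUBIC);b=cv2.resize(s[110:190,260:350],None,fx=4.4,fy=4.4,interpolation=cv2.INTER_CUBIC)
cv2.imwrite('pics/c1.png',np.hstack([a,b])[:,:,::-1])
for c,rc in(('top',(225,349)),('side',(155,292))):
  r=near(c,'slat_a',rc)
  if r is not None:
    x,f=fit({c:r},SL,[.4387,-.3145,1.39]);print(c,x.round(4),f)
"
```

```text
top [ 0.4399 -0.3118  1.3934] 2.3004125478316326
side [ 0.4381 -0.309   1.3588] 0.18004424812257752
```

View pics/c1.png

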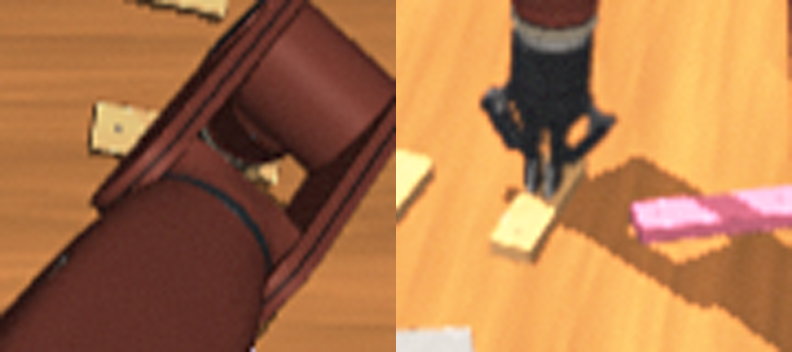

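```bash
python3 -c "
from h import *
s=get_state();print(s['ee_pos'],s['clock'],s['width'],s['q'])
for z in (0,.02,.04,.06):
  p=w2pix('side',[*s['ee_pos'][:2],z])[0];print(z,p,(p-[260,110]+.5)*4.4+[396,0])
im=cv2.resize(grab_frame('side')[120:180,270:330],None,fx=9,fy=9,interpolation=cv2.INTER_CUBIC)
for q in render('side',SL,[.4387,-.3147,1.393]):cv2.polylines(im,[np.round((q-[270,120]+.5)*9).astype(int)],True,(0,0,255),1)
for z,c in((0,(255,0,0)),(.02,(0,255,0))):
  p=(w2pix('side',[*s['ee_pos'][:2],z])[0]-[270,120]+.5)*9;cv2.circle(im,tuple(int(v) for v in p),4,c,-1)
cv2.imwrite('pics/c2.png',im[:,:,::-1])
"
```

```text
[ 4.38446589e-01 -3.14258996e-01  1.82081679e-04] 5.9 0.10216967451026415 [-7.68115691e-01  2.66358643e-01  1.89618311e+00  9.24303542e-06
  9.79063523e-01 -5.86028006e-01]
0 [292.02690853 157.90536598] [539.11839753 212.98361033]
0.02 [292.28618314 153.99176498] [540.2592058  195.76376591]
0.04 [292.54871834 150.02894716] [541.41436069 178.32736751]
0.06 [292.81457603 146.01597824] [542.58413454 160.67030426]
```

View pics/c2.png

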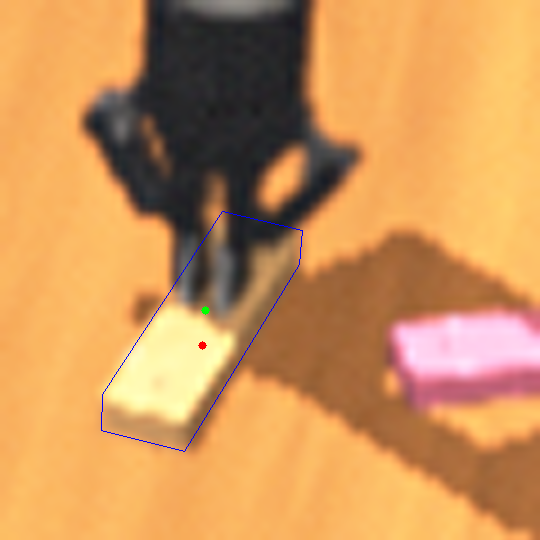

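```bash
cat > tip.py <<'E'
from h import *
import sys
s=get_state();print(s['ee_pos'],s['clock'],s['width'],s['force'])
t=s['ee_pos'];p=w2pix('side',t)[0];o=np.round(p-[20,25]).astype(int)
im=cv2.resize(grab_frame('side')[o[1]:o[1]+40,o[0]:o[0]+40],None,fx=10,fy=10,interpolation=cv2.INTER_CUBIC)
for dz,c in((0,(255,0,0)),(.02,(0,255,0))):
  q=(w2pix('side',t+[0,0,dz])[0]-o+.5)*10;cv2.circle(im,tuple(int(v) for v in q),3,c,-1)
cv2.imwrite(sys.argv[1],im[:,:,::-1])
E
python3 -m jog '[[0,0,-0.2,0,0,0],[0,0,-0.4,0,0,0],[0,0,-0.4,0,0,0],[0,0,0,0,0,0]]' && python3 tip.py pics/a.png
python3 -m jog '[[0,0,0,0,0,0],[0,0,0,0,0,0],[0,0,0,0,0,0],[0,0,0,0,0,0],[0,0,0,0,0,0]]' 1 && python3 tip.py pics/b.png
python3 -c "
import cv2;cv2.imwrite('pics/ab.png',cv2.hconcat([cv2.imread('pics/a.png'),cv2.imread('pics/b.png')]))"
python3 -c "
from h import *
grab_frame('side');r=near('side','slat_a',(155,292))
x,f=fit({'side':r},SL,[.4387,-.3145,1.39]);print(x.round(4),f)"
```

```text
clock: 6.35
ee_pos: [0.4419, -0.3175, 0.1068]
orientation: [0.006, 0.768, 0.64, 0.001]
force: [0.8, 0.0, -0.2]
width: 0.1
grasp_force: 0.0
[ 0.44193268 -0.31753448  0.10675561] 6.35 0.09957935555837692 [ 0.76222957  0.00116643 -0.24443733]
clock: 6.9
ee_pos: [0.4381, -0.314, 0.0995]
orientation: [-0.001, 0.768, 0.64, -0.0]
force: [-0.4, 0.2, 0.4]
width: 0.935
grasp_force: 0.0
[ 0.43810967 -0.31398027  0.09946398] 6.9 0.9347424391368397 [-0.39320829  0.15591557  0.39765658]
[ 0.4369 -0.3151  1.4058] 0.07697780157930108
```

View pics/ab.png

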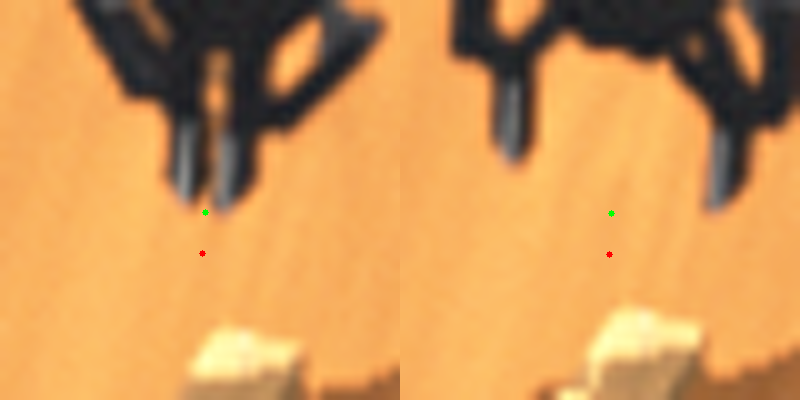

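The fingertips sit about 21 mm above the reported TCP. The measured pose is offset in height, and the fingers shut just over the slat. I'll go lower with the fingers partly closed and watch the force.

```bash
python3 -m jog '[[0,0,0.2,0,0,0],[0,0,0.3,0,0,0],[0,0,0.2,0,0,0],[0,0,0.15,0,0,0],[0,0,0.1,0,0,0],[0,0,0.1,0,0,0],[0,0,0.05,0,0,0],[0,0,0.05,0,0,0],[0,0,0,0,0,0]]' 0.65; python3 -m jog '[[0,0,0.01,0,0,0],[0,0,0.01,0,0,0],[0,0,0,0,0,0]]'
```

```text
clock: 7.95
ee_pos: [0.4384, -0.3142, -0.015]
orientation: [-0.0, 0.768, 0.64, -0.0]
force: [-0.3, -0.4, -1.3]
width: 0.647
grasp_force: 0.0
clock: 8.25
ee_pos: [0.4386, -0.3144, -0.0165]
orientation: [0.0, 0.768, 0.64, 0.0]
force: [0.2, 0.2, 1.0]
width: 0.653
grasp_force: 0.0
```

```bash
python3 -m jog '[[0,0,0.02,0,0,0],[0,0,0,0,0,0]]'; python3 -m jog '[[0,0,0,0,0,0],[0,0,0,0,0,0],[0,0,0,0,0,0],[0,0,0,0,0,0],[0,0,0,0,0,0]]' 0.1
```

```text
clock: 8.45
ee_pos: [0.4384, -0.3142, -0.0189]
orientation: [-0.0, 0.768, 0.64, -0.0]
force: [-0.7, -0.1, 0.3]
width: 0.648
grasp_force: 0.0
clock: 8.95
ee_pos: [0.4388, -0.3145, -0.0184]
orientation: [0.0, 0.768, 0.64, 0.0]
force: [0.8, 0.7, 3.8]
width: 0.452
grasp_force: 60.8
```

Gripped (38 mm, 61 N). Now I'll lift it.

```bash
python3 -m jog '[[0,0,-0.1,0,0,0],[0,0,-0.2,0,0,0],[0,0,-0.35,0,0,0],[0,0,-0.35,0,0,-0.056],[0,0,-0.3,0,0,-0.056],[0,0,-0.1,0,0,-0.057],[0,0,0,0,0,-0.057],[0,0,0,0,0,0],[0,0,0,0,0,0]]'; python3 -c "
from h import *
togo(.4991,.0476,.0195,1.861)"
```

```text
clock: 9.85
ee_pos: [0.438, -0.3138, 0.1209]
orientation: [-0.0, 0.598, 0.801, 0.0]
force: [-0.2, -0.4, -0.1]
width: 0.453
grasp_force: 60.4
clock 9.85 tilt [ 9.e-04 -5.e-04 -1.e+00] turn rows of z total -0.001 then shift [3.288 1.619 1.014] F [-0.21 -0.44 -0.06] w 0.453 g 60.4040801525116
```

```bash
python3 -m jog '[[0.2,0.1,0,0,0,0],[0.388,0.189,0,0,0,0],[0.4,0.2,0,0,0,0],[0.4,0.2,0,0,0,0],[0.4,0.2,0,0,0,0],[0.4,0.19,0,0,0,0],[0.4,0.19,0,0,0,0],[0.4,0.2,0,0,0,0],[0.2,0.1,0,0,0,0],[0.1,0.05,0,0,0,0],[0,0,0,0,0,0],[0,0,0.3,0,0,0],[0,0,0.3,0,0,0],[0,0,0.1,0,0,0],[0,0,0,0,0,0],[0,0,0,0,0,0]]'; python3 -c "
from h import *
togo(.4991,.0476,.0195,1.861)
s=grab_frame('side');t=grab_frame('top')
r=[q for q in cut_out('side','slat_a')]
for q in r:print(q['score'],q['location'],q['region'].sum())
im=cv2.resize(s[160:245,195:300],None,fx=5,fy=5,interpolation=cv2.INTER_CUBIC)
p=[.4991,.0476,1.861]
for b,c in(([(-.08,.08,-.02,.02,.069,.089)],(0,0,255)),([(-.08,.08,-.02,.02,.038,.058)],(0,255,0))):
  for q in render('side',b,p):cv2.polylines(im,[np.round((q-[195,160]+.5)*5).astype(int)],True,c,1)
cv2.imwrite('pics/d.png',im[:,:,::-1])"
```

```text
clock: 11.45
ee_pos: [0.4998, 0.0464, 0.0521]
orientation: [0.0, 0.598, 0.802, 0.0]
force: [-0.7, -0.0, -0.1]
width: 0.453
grasp_force: 60.4
clock 11.45 tilt [-4.e-04  7.e-04 -1.e+00] turn rows of z total -0.0001 then shift [ 0.014 -0.003  0.326] F [-0.69 -0.04 -0.13] w 0.453 g 60.44341206550598
0.86 [193.8, 260.0] 312
0.63 [283.6, 285.2] 589
0.63 [203.3, 239.1] 902
0.61 [157.9, 335.0] 353
```

View pics/d.png

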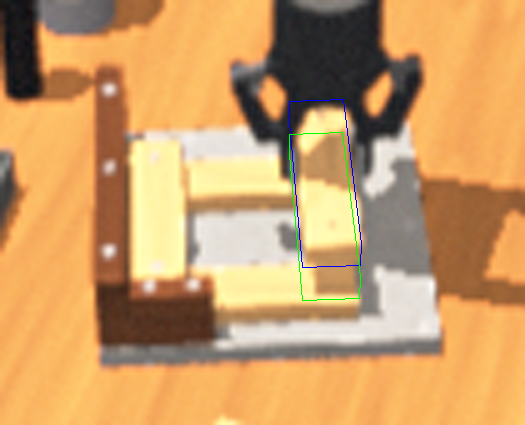

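The held slat lies on its predicted outline above the gap, so I'll lower it.

```bash
python3 -m jog '[[0.014,-0.003,0.1,0,0,0],[0,0,0.1,0,0,0],[0,0,0.06,0,0,0],[0,0,0.03,0,0,0],[0,0,0.01,0,0,0],[0,0,0,0,0,0],[0,0,0,0,0,0]]'; python3 -m jog '[[0,0,0.01,0,0,0],[0,0,0.01,0,0,0],[0,0,0,0,0,0]]'
```

```text
clock: 12.3
ee_pos: [0.4987, 0.0484, 0.0214]
orientation: [0.0, 0.597, 0.802, 0.0]
force: [-0.0, 0.9, -1.0]
width: 0.452
grasp_force: 60.4
clock: 12.6
ee_pos: [0.4987, 0.0484, 0.0196]
orientation: [0.0, 0.597, 0.802, 0.0]
force: [0.2, -0.2, 2.3]
width: 0.451
grasp_force: 60.7
```

```bash
python3 -m jog '[[0,0,0.005,0,0,0],[0,0,0,0,0,0]]'; python3 -m jog '[[0,0,0,0,0,0],[0,0,0,0,0,0],[0,0,0,0,0,0],[0,0,-0.1,0,0,0],[0,0,-0.3,0,0,0],[0,0,-0.4,0,0,0],[0,0,-0.4,0,0,0],[0,0,-0.2,0,0,0],[0,0,0,0,0,0]]' 0.7; python3 -c "
from h import *
togo(.5262,.3178,-.0188,1.348)"
```

```text
clock: 12.8
ee_pos: [0.4988, 0.0484, 0.0195]
orientation: [0.0, 0.597, 0.802, 0.0]
force: [-3.0, 0.1, 7.7]
width: 0.448
grasp_force: 61.3
clock: 13.7
ee_pos: [0.5013, 0.0483, 0.1636]
orientation: [0.003, 0.597, 0.802, 0.002]
force: [0.4, 0.4, 0.3]
width: 0.695
grasp_force: 0.0
clock 13.7 tilt [-0.0029  0.0078 -1.    ] turn rows of z total 0.2455 then shift [ 2.683 -0.353  1.824] F [0.41 0.42 0.25] w 0.695 g 0.0
```

```bash
python3 -m jog '[[0,0,0,0,0,0.0614],[0,0,0,0,0,0.0614],[0,0,0,0,0,0.0614],[0,0,0,0,0,0.0614],[0.2,-0.03,0,0,0,0],[0.4,-0.05,0,0,0,0],[0.4,-0.05,0,0,0,0],[0.4,-0.05,0,0,0,0],[0.4,-0.06,0,0,0,0],[0.4,-0.06,0,0,0,0],[0.3,-0.04,0,0,0,0],[0.18,-0.02,0,0,0,0],[0,0,0.3,0,0,0],[0,0,0.3,0,0,0],[0,0,0.3,0,0,0],[0,0,0.2,0,0,0],[0,0,0,0,0,0],[0,0,0,0,0,0]]' 0.65; python3 - <<'E'
from h import *
grab_frame("side");grab_frame("top")
for r in cut_out("side","slat_a"):
    print(r["location"],r["score"],r["region"].sum())
r=near("side","slat_a",(262,233),18)
if r is not None:print("L side",fit({"side":r},SL,[.5262,.3178,1.348]))
p0=[.4991,.0476,1.861]
r=[q for q in cut_out("side","slat_a") if np.hypot(*(np.array(q["location"])-w2pix("side",[.4991,.0476,.058])[0][::-1]))<12]
if r:print("gap side",fit({"side":r[0]["region"]},[(-.08,.08,-.02,.02,.038,.058)],p0))
r=[q for q in cut_out("top","slat_a") if np.hypot(*(np.array(q["location"])-w2pix("top",[.4991,.0476,.058])[0][::-1]))<12]
if r:print("gap top",fit({"top":r[0]["region"]},[(-.08,.08,-.02,.02,.038,.058)],p0))
togo(.5262,.3178,-.0188,1.348)
s=grab_frame('side')
im=cv2.resize(s[160:300,195:300],None,fx=4,fy=4,interpolation=cv2.INTER_CUBIC)
cv2.imwrite('pics/e.png',im[:,:,::-1])
E
```

```text
clock: 15.5
ee_pos: [0.5224, 0.3172, 0.0484]
orientation: [-0.0, 0.782, 0.624, -0.001]
force: [0.6, -0.1, 0.2]
width: 0.65
grasp_force: 0.0
[282.1, 284.7] 0.89 551
[200.4, 260.4] 0.72 358
[156.5, 334.4] 0.65 363
[265.4, 232.4] 0.61 570
L side (array([0.52628986, 0.3164472 , 1.31547041]), np.float64(0.13521021792763158))
gap side (array([0.49631803, 0.04869838, 1.85144577]), np.float64(0.056861579085195534))
gap top (array([0.4964609 , 0.04901977, 1.85944899]), np.float64(0.08291758661684782))
clock 15.8 tilt [ 0.0014  0.0019 -1.    ] turn rows of z total -0.0002 then shift [0.003 0.027 0.689] F [ 0.59  0.34 -0.12] w 0.648 g 0.0
```

View pics/e.png

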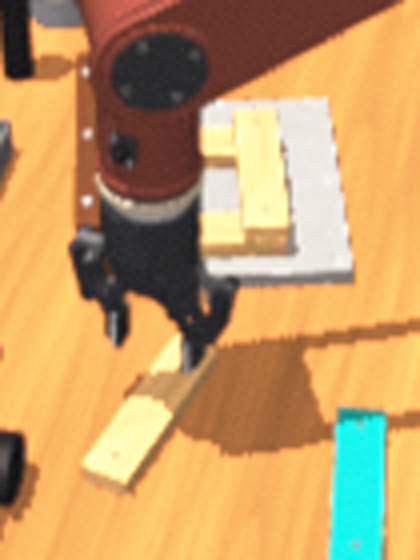

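The gap slat lies within about 3 mm of its place. Now the second slat.

```bash
python3 -m jog '[[0.003,0.027,0.1,0,0,0],[0,0,0.2,0,0,0],[0,0,0.15,0,0,0],[0,0,0.1,0,0,0],[0,0,0.08,0,0,0],[0,0,0.04,0,0,0],[0,0,0,0,0,0],[0,0,0,0,0,0]]'; python3 -m jog '[[0,0,0.01,0,0,0],[0,0,0.007,0,0,0],[0,0,0,0,0,0]]'; python3 -m jog '[[0,0,0,0,0,0],[0,0,0,0,0,0],[0,0,0,0,0,0],[0,0,0,0,0,0],[0,0,0,0,0,0]]' 0.1
```

```text
clock: 16.65
ee_pos: [0.5258, 0.3177, -0.0178]
orientation: [0.0, 0.781, 0.624, 0.0]
force: [-0.6, 0.7, 0.8]
width: 0.651
grasp_force: 0.0
clock: 16.95
ee_pos: [0.5255, 0.3175, -0.0197]
orientation: [0.0, 0.781, 0.624, 0.0]
force: [0.1, 1.1, 0.3]
width: 0.649
grasp_force: 0.0
clock: 17.45
ee_pos: [0.5258, 0.3177, -0.0194]
orientation: [0.0, 0.781, 0.624, 0.001]
force: [-0.2, -0.2, 5.5]
width: 0.449
grasp_force: 61.5
```

```bash
python3 -m jog '[[0,0,-0.1,0,0,0],[0,0,-0.2,0,0,0],[0,0,-0.35,0,0,0],[0,0,-0.35,0,0,0.0631],[0,0,-0.3,0,0,0.0631],[0,0,-0.2,0,0,0.0631],[0,0,-0.1,0,0,0.0631],[0,0,0,0,0,0.0631],[0,0,0,0,0,0.0631],[0,0,0,0,0,0.0631],[0,0,0,0,0,0.0631],[0,0,0,0,0,0],[0,0,0,0,0,0]]'; python3 -c "
from h import *
togo(.5661,.0050,.0385,.29)"
```

```text
clock: 18.75
ee_pos: [0.5249, 0.3173, 0.1399]
orientation: [0.0, 0.989, 0.146, -0.0]
force: [0.4, 0.0, -1.0]
width: 0.444
grasp_force: 60.9
clock 18.75 tilt [-7.e-04  1.e-04 -1.e+00] turn rows of z total 0.0019 then shift [-0.499  3.111  1.014] F [ 0.37  0.05 -0.98] w 0.444 g 60.88569760322571
```

```bash
python3 -m jog '[[-0.039,0.211,0,0,0,0.0019],[-0.06,0.4,0,0,0,0],[-0.06,0.4,0,0,0,0],[-0.06,0.4,0,0,0,0],[-0.06,0.4,0,0,0,0],[-0.06,0.4,0,0,0,0],[-0.06,0.4,0,0,0,0],[-0.06,0.3,0,0,0,0],[-0.04,0.2,0,0,0,0],[0,0,0.2,0,0,0],[0,0,0.3,0,0,0],[0,0,0.2,0,0,0],[0,0,0,0,0,0],[0,0,0,0,0,0]]'; python3 - <<'E'
from h import *
togo(.5661,.0050,.0385,.29)
s=grab_frame('side');t=grab_frame('top');o=get_state()['ee_pos'];b=o[2]+.0195
p=[o[0],o[1],.29];B=[(-.08,.08,-.02,.02,b,b+.02)]
for cam in("side","top"):
    e=w2pix(cam,[o[0],o[1],b+.02])[0][::-1]
    for q in cut_out(cam,'slat_a'):
        if np.hypot(*(np.array(q["location"])-e))<14:print(cam,q['score'],q['region'].sum(),fit({cam:q['region']},B,p))
print(p)
im=cv2.resize(s[160:245,195:300],None,fx=5,fy=5,interpolation=cv2.INTER_CUBIC)
for q in render('side',B+JIG[1:] if 0 else B,p):cv2.polylines(im,[np.round((q-[195,160]+.5)*5).astype(int)],True,(0,0,255),1)
tt=cv2.resize(t[140:225,215:300],None,fx=3,fy=5,interpolation=cv2.INTER_CUBIC)
cv2.imwrite('pics/f.png',np.hstack([im,tt])[:,:,::-1])
E
```

```text
clock: 20.15
ee_pos: [0.5653, 0.005, 0.0701]
orientation: [-0.0, 0.99, 0.144, -0.0]
force: [0.4, -0.6, 0.0]
width: 0.45
grasp_force: 60.9
clock 20.15 tilt [-7.e-04 -3.e-04 -1.e+00] turn rows of z total -0.0009 then shift [0.008 0.002 0.316] F [ 0.35 -0.58  0.03] w 0.45 g 60.91972589492798
side 0.86 400 (array([0.56508067, 0.0043434 , 0.29289431]), np.float64(0.2324212646484375))
top 0.7 117 (array([ 0.59967122, -0.00243703,  0.04015267]), np.float64(1.2752174312232907))
[np.float64(0.5666942006128287), np.float64(0.004873356519021381), 0.29]
```

View pics/f.png

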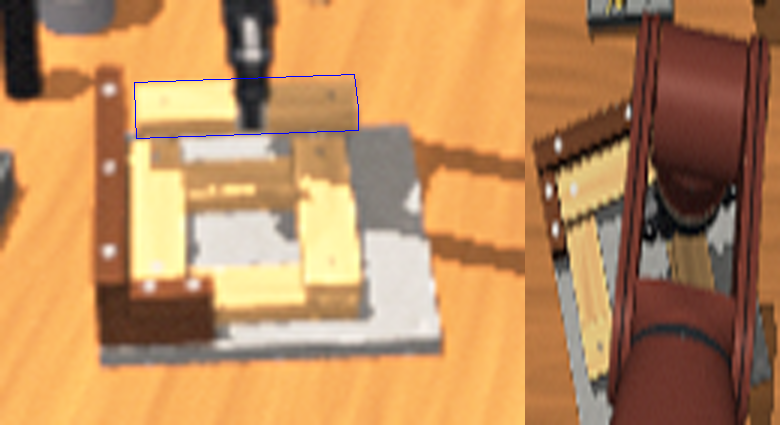

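The held slat matches its predicted outline above the third-layer place, about 8 mm short of the fence. Lowering.

```bash
python3 -m jog '[[0,0,0.1,0,0,0],[0,0,0.1,0,0,0],[0,0,0.06,0,0,0],[0,0,0.03,0,0,0],[0,0,0.01,0,0,0],[0,0,0,0,0,0],[0,0,0,0,0,0]]'; python3 -m jog '[[0,0,0.01,0,0,0],[0,0,0,0,0,0],[0,0,0,0,0,0]]'; python3 -m jog '[[0.02,0,0,0,0,0],[0.02,0,0,0,0,0],[0.01,0,0,0,0,0],[0,0,0,0,0,0],[0,0,0,0,0,0]]'
```

```text
clock: 21.05
ee_pos: [0.5657, 0.0049, 0.0403]
orientation: [0.0, 0.99, 0.143, 0.0]
force: [1.0, 0.1, -0.7]
width: 0.448
grasp_force: 60.9
clock: 21.35
ee_pos: [0.5655, 0.0049, 0.0391]
orientation: [0.0, 0.99, 0.143, 0.0]
force: [0.5, -0.2, -0.5]
width: 0.455
grasp_force: 60.9
clock: 21.85
ee_pos: [0.5702, 0.0064, 0.039]
orientation: [-0.0, 0.99, 0.143, -0.0]
force: [-0.1, 0.4, -0.6]
width: 0.453
grasp_force: 60.9
```

```bash
for i in 1 2 ; do :; done; python3 -m jog '[[0.01,0,0,0,0,0],[0.01,0,0,0,0,0],[0,0,0,0,0,0],[0,0,0,0,0,0]]'; python3 -m jog '[[0.01,0,0,0,0,0],[0,0,0,0,0,0],[0,0,0,0,0,0]]'
```

```text
clock: 22.25
ee_pos: [0.5722, 0.0069, 0.039]
orientation: [0.0, 0.99, 0.143, 0.0]
force: [1.3, -0.1, -0.2]
width: 0.45
grasp_force: 60.9
clock: 22.55
ee_pos: [0.5731, 0.0072, 0.039]
orientation: [-0.0, 0.99, 0.143, -0.0]
force: [0.1, -0.3, -1.0]
width: 0.45
grasp_force: 60.9
```

```bash
python3 -m jog '[[0.01,0,0,0,0,0],[0,0,0,0,0,0],[0,0,0,0,0,0]]'; python3 -m jog '[[0.007,0,0,0,0,0],[0,0,0,0,0,0],[0,0,0,0,0,0]]'
```

```text
clock: 22.85
ee_pos: [0.574, 0.0075, 0.0389]
orientation: [-0.0, 0.99, 0.143, -0.0]
force: [-0.1, -0.5, 0.2]
width: 0.452
grasp_force: 60.9
clock: 23.15
ee_pos: [0.574, 0.0075, 0.0387]
orientation: [0.0, 0.99, 0.143, -0.001]
force: [-4.2, -2.5, 0.7]
width: 0.449
grasp_force: 61.1
```

```bash
python3 -m jog '[[0.004,0,0,0,0,0],[0,0,0,0,0,0],[0,0,0,0,0,0]]'; python3 -m jog '[[0,0,0,0,0,0],[0,0,0,0,0,0]]'
```

```text
clock: 23.45
ee_pos: [0.574, 0.0075, 0.0387]
orientation: [0.0, 0.99, 0.143, -0.001]
force: [-5.5, -1.7, 1.2]
width: 0.452
grasp_force: 61.2
clock: 23.65
ee_pos: [0.574, 0.0075, 0.0387]
orientation: [0.0, 0.99, 0.143, -0.001]
force: [-6.4, -2.6, 1.9]
width: 0.455
grasp_force: 61.2
```

```bash
python3 -m jog '[[0.006,0,0,0,0,0],[0,0,0,0,0,0],[0,0,0,0,0,0],[0,0,0,0,0,0]]'; python3 -m jog '[[0,0,0,0,0,0],[0,0,0,0,0,0],[0,0,0,0,0,0]]'
```

```text
clock: 24.05
ee_pos: [0.574, 0.0075, 0.0387]
orientation: [0.0, 0.99, 0.143, -0.002]
force: [-8.0, -3.3, 4.3]
width: 0.449
grasp_force: 61.5
clock: 24.35
ee_pos: [0.574, 0.0075, 0.0387]
orientation: [0.0, 0.99, 0.143, -0.002]
force: [-7.5, -3.4, 4.6]
width: 0.454
grasp_force: 61.5
```

```bash
python3 -m jog '[[0.004,0,-0.003,0,0,0],[0,0,0,0,0,0],[0,0,0,0,0,0],[0,0,0,0,0,0],[0,0,0,0,0,0],[0,0,0,0,0,0],[0,0,0,0,0,0],[0,0,0,0,0,0],[0,0,0,0,0,0],[0,0,0,0,0,0],[0,0,0,0,0,0],[0,0,0,0,0,0],[0,0,0,0,0,0],[0,0,0,0,0,0],[0,0,0,0,0,0],[0,0,0,0,0,0],[0,0,0,0,0,0],[0,0,0,0,0,0],[0,0,0,0,0,0],[0,0,0,0,0,0]]'; python3 - <<'E'
from h import *
s=grab_frame('side');t=grab_frame('top')
for n,p,z in(("third",[.5743,.0075,.29],.058),("gap",[.4968,.0489,1.855],.038)):
    e=w2pix("side",[p[0],p[1],z+.02])[0][::-1]
    for q in cut_out("side",'slat_a'):
        if np.hypot(*(np.array(q["location"])-e))<12:print(n,q['region'].sum(),fit({"side":q['region']},[(-.08,.08,-.02,.02,z,z+.02)],p))
im=cv2.resize(s[160:245,195:300],None,fx=5,fy=5,interpolation=cv2.INTER_CUBIC)
cr=[.5566,.0648,.2902]
for pp,b,c in((cr,[(-.08,.08,-.08,-.04,.058,.078)],(0,0,255)),(cr,[(-.08,-.04,-.08,.08,.038,.058)],(0,255,0)),(cr,[(-.08,.08,.04,.08,.018,.038)],(255,0,0))):
  for q in render('side',b,pp):cv2.polylines(im,[np.round((q-[195,160]+.5)*5).astype(int)],True,c,1)
cv2.imwrite('pics/g.png',im[:,:,::-1])
E
```

```text
clock: 26.35
ee_pos: [0.574, 0.0075, 0.0388]
orientation: [0.0, 0.99, 0.143, -0.002]
force: [-8.6, -3.9, 3.3]
width: 0.45
grasp_force: 61.3
third 393 (array([0.57482005, 0.00548746, 0.28932881]), np.float64(0.22762230637722647))
gap 302 (array([0.49630384, 0.05081836, 1.84577552]), np.float64(0.25309864574710267))
```

View pics/g.png

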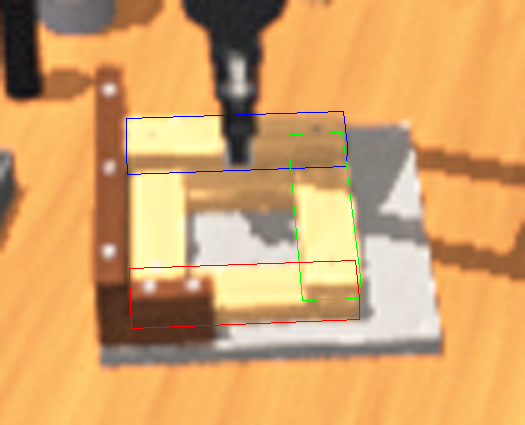

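The last view shows the top slat against the fence, the gap slat in place and the block unmoved. The push is a steady 9.4 N or so, held for more than 2 s, so I'll hand in.

```bash
python3 -c "
from rig import *
print(finish_job())"
```

```text
the job is handed in; nothing more can be done
None
```

The job is handed in: one slat lies in the second-layer gap, about 3 mm from its exact place, and the other is still gripped on top and pushed against the fence with about 9.4 N at the wrist; the result of the judging was not shown.

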